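# Present the notched flame-test filter label up

### The job

Find the blue filter plate with the small corner notch in the wooden rack, draw it out gripping only its clear blue part (never the frosted, notched end), and hold it in the air with the frosted end above the middle of the white tile, some 15 cm up, tipped so that its label face looks upward at a slant of about 45 degrees or more. Leave the two plain plates standing in the rack and everything else where it is. Finish while still holding the plate there, steady; do not put it down or let go.

Things in the scene. Friction and masses are not known exactly. Their poses are not given: they have to be found in the camera images.
- plate_mid (a point): Centre of the notched plate: flat cobalt-blue glass, 100 mm long (x), 8 mm thick (y), 60 mm high (z), about 120 g, standing on a long edge in one of the rack's three slots. x points to its frosted end, y out of its label face, z up as it stands. Only the clear blue part, x = -50 to +20 mm, may be gripped, across the 8 mm. Anyone facing the label of the standing plate sees the notch at top left.
- frost_mid (a point): Centre of the plate's whitish frosted end (its last 30 mm, full height and thickness), 35 mm along +x from the plate's centre; same axes. The end's top outer corner is cut out by a 14 x 14 mm square notch. A small paper label is stuck on its +y face only, so the notch tells both which end is frosted and which face bears the label.
- frosted_end: The frosted end as a solid, part of the notched plate; the fingers must not touch it. Its origin lies at the middle of the lower long edge of the whole plate; same axes.
- plate: The whole notched plate including its frosted end; origin at the middle of its lower long edge, 30 mm below its centre, same axes.
- rack: Low wooden rack fixed to the bench, turned any way: 116 mm (x) by 130 mm (y), 25 mm high; origin under its middle. Three slots along its x at y = -50, 0, +50 mm, each 10 mm wide, 104 mm long, 15 mm deep (floor 10 mm above the bench). The plates stand 45 mm out of it, 42 mm free between neighbours, so the fingers must not open too wide.
- tile: Square white ceramic reading tile lying fixed on the bench, 100 x 100 x 6 mm; origin at the middle of its underside.
- plain1_mid (a point): Centre of a plain blue plate, 100 x 8 x 60 mm, without notch or frosted end, standing in another slot; leave it.
- plain2_mid (a point): Centre of the second plain blue plate, the same; leave it.
- cap1: Purple bottle cap lying open side up, 54 mm across, 13 mm high, between rack and tile; origin at its underside. Bystander.
- cap2: A second such purple cap, to the robot's right. Bystander.
- burner: Glass spirit burner with brass neck, 92 mm across, 88 mm high, origin at its underside. Bystander.
- brass_cup: Small brass cup, 40 mm across, 34 mm high, origin at its underside. Bystander.
- bottle1: Blue reagent bottle with black cap, 68 mm across, 105 mm high, origin at its underside. Bystander.
- bottle2: Blue reagent bottle, 64 mm across, 105 mm high, origin at its underside. Bystander.
Things that resemble listed ones, but are neither listed nor needed, are in the scene too. What is meant by the tile is not yellow, and is the larger of those in its own colour.

How it is judged:
By the outcome, as a careful person would: the job done as asked, in the order asked, and still so for the second after the job is handed in, while the arm keeps its last pose, push and grip.
It also fails if it takes over 35 s, if anything falls off the work surface, if the arm or the gripper's body presses on something with over 40 N, if the wrist force passes 120 N, or if a joint passes its speed limit or range.

### The arm

A 6-joint arm with a two-finger parallel gripper is mounted at the origin on the work surface. World frame = base frame: x ahead of the robot, y to its left, z up, the work surface at z = 0. Lengths are in m, angles in rad, forces in N, time in s.
With the tool pointing down it reaches from about 0.275 to 0.775 m from the base axis. Payload 14.6 kg.
Tool frame: the origin (TCP) lies midway between the tips of the shut fingers; the grasp point (between the pads) lies 19 mm behind it; z points along the fingers, y is the line along which they close (so a half turn about z gives the same grasp; the last joint's range is limited). The gripper opens to 85 mm and grips with 20 to 120 N. Pads are 22 mm wide; open, the fingers measure 114 mm over their backs; the gripper's body (76 mm by 85 mm) begins 54 mm behind the grasp point. The pads swing forward as they close: fully open they stand 13 mm farther back than shut.
Start: joints at [1.124, 0.263, -0.048, 1.259, 0, 1.415], TCP at [0.151, 0.503, 0.231] pointing down, gripper open.
Joint ranges: [-2.65, 2.65], [-0.89, 1.7], [-1.18, 1.37], [-2.13, 2.11], [-1.35, 1.29], [-3.14, 3.14]. Speed limits (rad/s): [1.89, 1.89, 2.57, 2.79, 3.14, 3.14].

### API

Orientations are given as [roll, pitch, yaw] about the fixed x, y, z axes, in that order (R = Rz(yaw) Ry(pitch) Rx(roll)).
In Python, from bench import monitor, get_image, bot, boxes_of, outline_of gives the robot as it stands. The module is installed in compiled form; this text tells all that it offers.
- The arm moves only by the tool drive_tool, never from a script. Its argument "deltas" is a list of rows, each a list of 3 entries, a list of its own where there are three numbers: the turn, a rotation vector about the tool's x, y, z in rad, then the shift along the tool's x, y, z in m, then the gripper's target within -1 to 1 (fully open at 1, half-way at 0, shut at -1). A call has 1 to 8 rows; each row shifts and turns the commanded pose from where the row before left it, along the tool's axes as they then stand; what a row does not reach is not made up. A row lasts 1/10 s, in which the tool goes at most 50 mm and 8.59 degrees, less where a joint would pass 70% of its speed; a pose out of reach is approached as far as the arm can. A call with a gripper value outside its range is refused whole. The fingers move at their own pace and stop on an object; "newtons" is the grip in N (left out, the last holds). Time passes only in rows, so rows that do not move let the fingers close. It gives the time, the measured TCP pose, the force, the opening and the grip force at its end, in the units of the state.
- monitor.get_state(): the state, without advancing time (a new reading comes with each control period).
- get_image(name): name is "scene" or "top" or "wrist"; returns a dict with "img" (420x560x3 uint8, red, green, blue), "depth" (420x560 float32, m along the optical axis (not along the pixel's ray), 0 where there is no reading), "fx", "fy", "cx", "cy" (pixels), "cam_to_world" (4x4, takes a point from camera to world coordinates). Camera axes: x right, y down, z forward; pixel columns grow to the right and rows downward; lengths in m; the calibration is good to about 2 mm. A picture is of the moment at which its call begins.
- bot.finish_job(): hands the job in; it is judged then, once.
Trained networks look in the newest picture that a camera, given by its name, has taken for a name from the list of things; names that differ only in an ending like _2 or _b are one class to them, and where a whole thing is asked for, a point or a joint stands for the part that bears it (a point fixed in the world has none). Each returns a list of dicts, best first, with "score" (0 to 1); they miss things now and then, are a little off and sometimes report something else, mostly with a low value. They report only what shows in the picture. A call takes as long as a camera call. They do not tell look-alikes from the thing itself.
- boxes_of(target, camera): "point" ([row, column] in pixels, amid what is visible of it).
- outline_of(target, camera): "pixels" (420x560 bool, what is visible of it) and "point" ([row, column] in pixels, amid what is visible of it).
The state is a dict: "clock": time; "joints": joint angles; "joint_velocities": joint speeds; "joint_efforts": joint torques, N m; "position": TCP position; "eef_rot": TCP orientation; "contact_force": force on the tool from outside, world axes, zero at the start; "moment": the same for the moment, N m; "opening": finger opening in m; "gripper_force": force on a finger pad.
Only numpy, scipy, OpenCV 4.12 (cv2) and the standard library are available. Lean on these libraries where they do the work, as an engineer would, in place of code of your own. Each camera call takes 0.05 s, during which the arm holds its last target. There are 200 camera calls.

## Working session

There is one attempt and no reset: what is moved stays moved. The work goes in short steps, Python scripts to look and compute and a tool call to move; the robot and the scene stay as the last step left them, time stands still between calls to the robot, and variables do not carry over. Pictures are saved under pics/ and viewed, at most 10 in all, crops included, and the job is handed in when it is done.

Besides the shell and the picture viewer there is one more tool, called after "Call:" by a JSON object that holds its "name" and its "arguments". drive_tool: Moves the arm, as the interface text tells. Its arguments: {"type":"object","properties":{"deltas":{"type":"array"},"newtons":{"type":"number"}},"required":["deltas"]}

```bash
mkdir -p pics
cat > h.py <<'E'
import numpy as np, cv2
from bench import monitor, get_image, bot, boxes_of, outline_of
def pts(im,mask=None):
    d=im["depth"]; v,u=np.nonzero((d>0) if mask is None else (d>0)&mask)
    z=d[v,u]; P=np.c_[(u-im["cx"])/im["fx"]*z,(v-im["cy"])/im["fy"]*z,z]
    T=np.array(im["cam_to_world"]); return P@T[:3,:3].T+T[:3,3], v,u
def save(im,n): cv2.imwrite(f"pics/{n}.png",im["img"][:,:,::-1])
E
python3 - <<'E'
from h import *
np.set_printoptions(precision=4,suppress=True)
s=monitor.get_state(); print({k:np.round(s[k],3) for k in s})
ims=[]
for c in ["scene","top"]:
    im=get_image(c); ims.append(im["img"]); print(c,np.array(im["cam_to_world"])[:3,3],np.array(im["cam_to_world"])[:3,2])
    save(im,c)
    for n in ["plate","frosted_end","rack","tile","plain1_mid","cap1","burner","brass_cup","bottle1"]:
        for o in outline_of(n,c)[:4]:
            P,v,u=pts(im,o["pixels"])
            if len(P): print(n,round(o["score"],2),np.round(o["point"]),"med",np.median(P,0),"lo",np.percentile(P,3,axis=0),"hi",np.percentile(P,97,axis=0))
E
```

```text
{'clock': np.float64(0.0), 'joints': array([ 1.124,  0.264, -0.049,  1.259, -0.   ,  1.416]), 'joint_velocities': array([ 0.   ,  0.001,  0.002,  0.001,  0.001, -0.   ]), 'joint_efforts': array([ -0.   , -63.763,  38.458,   0.014,  -0.   ,  -0.   ]), 'position': array([0.151, 0.503, 0.231]), 'eef_rot': array([-3.141, -0.   ,  2.85 ]), 'contact_force': array([-0.788,  0.303,  0.2  ]), 'moment': array([ 0.032,  0.064, -0.031]), 'gripper_force': np.float64(0.0), 'opening': np.float64(0.085)}
scene [0.8574 0.5732 0.8594] [-0.3114 -0.5465 -0.7774]
plate 0.83 [163. 256.] med [ 0.5198 -0.1378  0.0501] lo [ 0.4708 -0.1652  0.0239] hi [ 0.5684 -0.1275  0.0712]
frosted_end 0.47 [171. 248.] med [ 0.5544 -0.1304  0.0506] lo [ 0.5407 -0.1359  0.0296] hi [ 0.5695 -0.1264  0.0708]
rack 0.92 [170. 240.] med [ 0.5634 -0.1379  0.0233] lo [ 0.4683 -0.2341 -0.    ] hi [ 0.5961 -0.1167  0.0291]
tile 0.95 [395. 336.] med [0.6354 0.394  0.0063] lo [0.5901 0.3491 0.0033] hi [0.6876 0.4379 0.0091]
tile 0.64 [324. 234.] med [0.7502 0.223  0.0986] lo [0.7201 0.1853 0.0197] hi [0.7772 0.2393 0.1074]
tile 0.57 [
[... 1952 characters left out ...]
.1494  0.0225] hi [ 0.5645 -0.1287  0.0743]
burner 0.97 [158. 286.] med [ 0.7107 -0.027   0.0478] lo [ 0.677  -0.0669  0.0292] hi [0.7558 0.011  0.0774]
burner 0.34 [214. 414.] med [ 0.5548 -0.404   0.0043] lo [ 0.532  -0.4266 -0.0008] hi [ 0.5778 -0.3773  0.016 ]
brass_cup 0.67 [231. 138.] med [0.4917 0.4008 0.0171] lo [0.4755 0.3776 0.0011] hi [0.5056 0.4121 0.0361]
bottle1 0.61 [143. 364.] med [ 0.734  -0.2339  0.0995] lo [ 0.7118 -0.278   0.0004] hi [ 0.788  -0.208   0.1088]
bottle1 0.58 [139. 205.] med [0.7334 0.1987 0.102 ] lo [0.7116 0.1726 0.0071] hi [0.7701 0.23   0.1089]
bottle1 0.31 [222. 338.] med [ 0.5221 -0.1777  0.0256] lo [ 0.4694 -0.2436  0.0024] hi [ 0.5839 -0.1228  0.045 ]
```

```bash
ls pics
```

```text
scene.png
top.png
```

View pics/top.png

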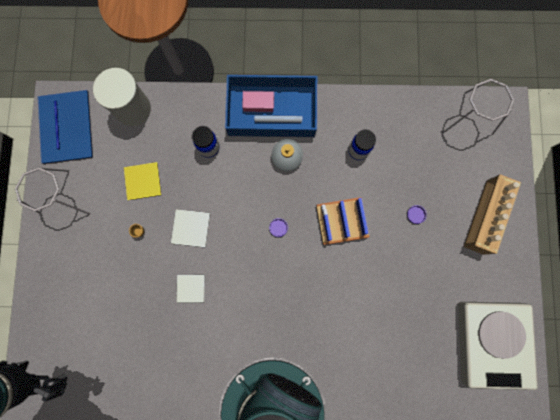

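View pics/scene.png

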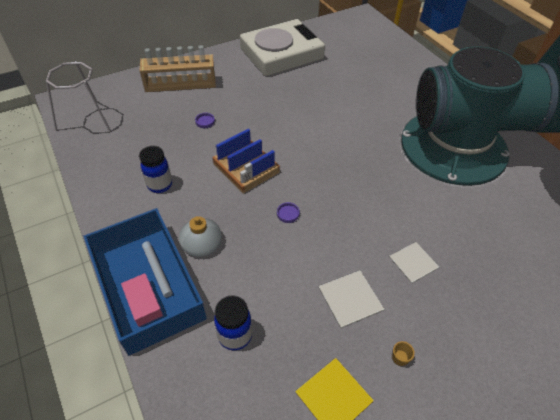

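The top view shows the white tile (229,193) about 100 mm across, a smaller white decoy and a yellow one. The rack is at (222,340), and its left plate has a whitish far end. The scene view agrees, with the whitish end around (171,248).

Run:
```python
from h import *
np.set_printoptions(precision=4,suppress=True)
out=[]
for c,b in [("scene",(120,200,200,290)),("top",(190,255,305,380))]:
    im=get_image(c); P,v,u=pts(im)
    m=(P[:,2]>.05)&(P[:,2]<.085)&(P[:,0]>.44)&(P[:,0]<.62)&(P[:,1]>-.27)&(P[:,1]<-.1)
    Q=P[m]; n=np.array([-np.sin(.13),np.cos(.13)])
    top=Q[Q[:,2]>.064]; print(c,len(top))
    # y-groups by iterative line fit
    s=(top[:,:2]-[.52,-.185])@n
    for k in (-.05,0,.05):
        g=top[abs(s-k)<.02]
        if len(g)<5: continue
        r=cv2.fitLine(g[:,:2].astype(np.float32),cv2.DIST_HUBER,0,.001,.001).ravel(); d=r[:2]*np.sign(r[0]); t=(g[:,:2]-r[2:])@d; w=(g[:,:2]-r[2:])@[-d[1],d[0]]
        print(k,len(g),"ang",np.arctan2(d[1],d[0]),"c",r[2:]+d*(t.min()+t.max())/2,"len",np.ptp(t),"w",np.percentile(w,[2,98]),"z",np.percentile(g[:,2],[50,98]))
    R=P[(abs(P[:,2]-.025)<.004)&(P[:,0]>.44)&(P[:,0]<.62)&(P[:,1]>-.28)&(P[:,1]<-.09)]
    print("rack",cv2.minAreaRect(R[:,:2].astype(np.float32)))
    r0,r1,c0,c1=b; out.append(cv2.resize(im["img"][r0:r1,c0:c1],(400,400),interpolation=cv2.INTER_CUBIC))
cv2.imwrite("pics/crop.png",np.hstack(out)[:,:,::-1])
```

```text
scene 466
-0.05 157 ang 0.18209061 c [ 0.5378 -0.2361] len 0.10119877682188483 w [-0.0077  0.0037] z [0.0693 0.0735]
0 163 ang 0.17710564 c [ 0.5301 -0.1874] len 0.10098548349370574 w [-0.0065  0.0045] z [0.0694 0.0728]
0.05 146 ang 0.1953366 c [ 0.5137 -0.1396] len 0.08705400100449787 w [-0.0072  0.0036] z [0.0693 0.0726]
rack ((0.53056401014328, -0.1879139542579651), (0.11810025572776794, 0.1325151026248932), 10.984810829162598)
top 351
-0.05 125 ang 0.18568486 c [ 0.5382 -0.2379] len 0.09813734977827687 w [-0.0046  0.0038] z [0.0705 0.0742]
0 121 ang 0.18538454 c [ 0.5291 -0.1889] len 0.09851422779288077 w [-0.0045  0.0039] z [0.0707 0.0751]
0.05 105 ang 0.18985844 c [ 0.513  -0.1411] len 0.08440300944557241 w [-0.0043  0.004 ] z [0.0706 0.0754]
rack ((0.5299040079116821, -0.1892157644033432), (0.11657395958900452, 0.13091732561588287), 10.766584396362305)
```

View pics/crop.png

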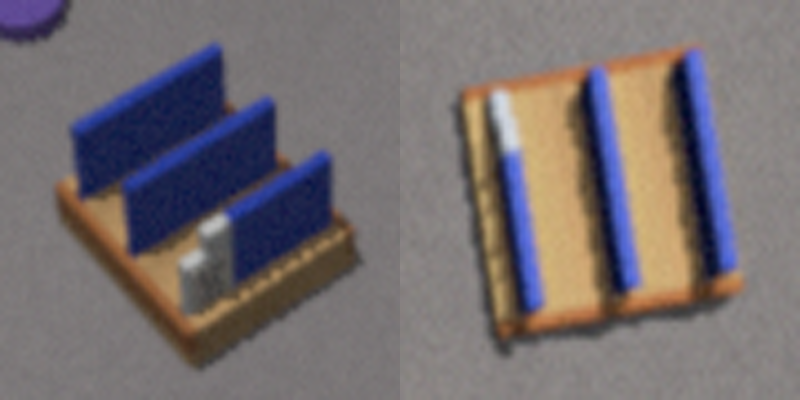

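The crop confirms the notched plate. It is in the +y slot, with its frosted end and notch toward world +x, so the label faces +y (outward). The plate centre is about (0.520, -0.140) with heading 0.187 rad, and this fits the rack geometry. Next I turn the tool and travel to above the plate.

Call:
{"name": "drive_tool", "arguments": {"deltas": [[[0,0,-0.12],[0,0,0],-0.1],[[0,0,-0.12],[0,0,0],-0.1],[[0,0,-0.12],[0,0,0],-0.1],[[0,0,-0.119],[0,0,0],-0.1],[[0,0,0],[-0.01,-0.03,0.0],-0.1],[[0,0,0],[-0.0114,-0.035,0],-0.1],[[0,0,0],[-0.0114,-0.035,0],-0.1],[[0,0,0],[-0.0114,-0.035,0],-0.1]]}}

```text
clock: 1.9
position: [0.2199, 0.3772, 0.2313]
eef_rot: [3.142, 0.0, -2.954]
contact_force: [0.4, -0.2, 0.1]
opening: 0.0382
gripper_force: 0.0
```

Call:
{"name": "drive_tool", "arguments": {"deltas": [[[0,0,0],[-0.0114,-0.035,0],-0.1],[[0,0,0],[-0.0114,-0.035,0],-0.1],[[0,0,0],[-0.0114,-0.035,0],-0.1],[[0,0,0],[-0.0114,-0.035,0],-0.1],[[0,0,0],[-0.0114,-0.035,0],-0.1],[[0,0,0],[-0.0114,-0.035,0],-0.1],[[0,0,0],[-0.0114,-0.035,0],-0.1],[[0,0,0],[-0.0114,-0.035,0],-0.1]]}}

```text
clock: 2.7
position: [0.3618, 0.1188, 0.2315]
eef_rot: [-3.142, 0.001, -2.954]
contact_force: [0.5, -0.2, 0.4]
opening: 0.0384
gripper_force: 0.0
```

Call:
{"name": "drive_tool", "arguments": {"deltas": [[[0,0,0],[-0.0114,-0.035,0.01],-0.1],[[0,0,0],[-0.0114,-0.035,0.01],-0.1],[[0,0,0],[-0.0114,-0.035,0.01],-0.1],[[0,0,0],[-0.0114,-0.035,0.01],-0.1],[[0,0,0],[-0.0114,-0.035,0.01],-0.1],[[0,0,0],[-0.0114,-0.035,0.01],-0.1],[[0,0,0],[-0.0114,-0.035,0.01],-0.1],[[0,0,0],[0,0,0],-0.1]]}}

```text
clock: 3.5
position: [0.4867, -0.1088, 0.1598]
eef_rot: [-3.142, -0.001, -2.957]
contact_force: [-0.3, 0.6, -0.5]
opening: 0.0384
gripper_force: 0.0
```

Call:
{"name": "drive_tool", "arguments": {"deltas": [[[0,0,0],[-0.0056,-0.0183,0.01],-0.1],[[0,0,0],[-0.0056,-0.0183,0.01],-0.1],[[0,0,0],[0,0,0.01],-0.1],[[0,0,0],[0,0,0.01],-0.1],[[0,0,0],[0,0,0],-0.1]]}}

```text
clock: 4.0
position: [0.5022, -0.1388, 0.1198]
eef_rot: [3.14, -0.002, -2.954]
contact_force: [-0.6, 0.0, 0.2]
opening: 0.0383
gripper_force: 0.0
```

Run:
```python
from h import *
np.set_printoptions(precision=4,suppress=True)
im=get_image("wrist"); save(im,"w1"); P,v,u=pts(im)
s=monitor.get_state(); print(s["position"],s["eef_rot"])
top=P[(P[:,2]>.062)&(P[:,2]<.078)&(P[:,0]>.44)&(P[:,0]<.6)&(P[:,1]>-.28)&(P[:,1]<-.1)]
n=np.array([-np.sin(.187),np.cos(.187)]); q=(top[:,:2]-[.53,-.1887])@n
for k in (-.05,0,.05):
    g=top[abs(q-k)<.015]
    if len(g)<20: continue
    t=(g[:,:2]-[.53,-.1887])@[np.cos(.187),np.sin(.187)]; w=(g[:,:2]-[.53,-.1887])@n
    print(k,len(g),"along",np.percentile(t,[1,99]),"across",np.percentile(w,[3,50,97]),np.percentile(g[:,2],[5,50,95]))
```

```text
[ 0.5025 -0.1388  0.1207] [ 3.1407 -0.0012 -2.9539]
-0.05 3223 along [-0.0515  0.0389] across [-0.0542 -0.0483 -0.0461] [0.0633 0.0708 0.0721]
0 2124 along [-0.0508  0.0234] across [-0.0043  0.0003  0.0037] [0.0642 0.0709 0.0721]
0.05 2012 along [-0.0512  0.0336] across [0.0457 0.0495 0.0533] [0.07   0.0711 0.0721]
```

View pics/w1.png

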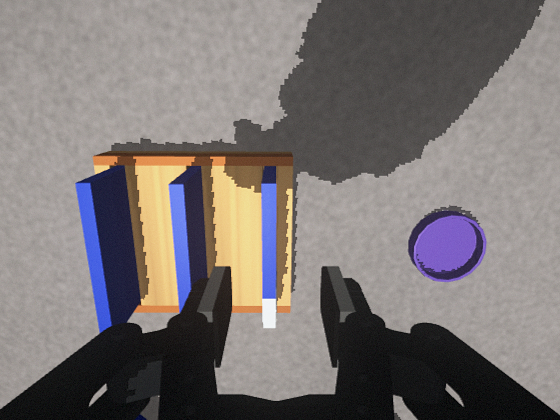

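The wrist view shows the notched plate (col 269) between the fingers and a clear gap to the neighbour. I need a -4.6 mm lateral correction before descending.

Call:
{"name": "drive_tool", "arguments": {"deltas": [[[0,0,0],[0,-0.0046,0.0],-0.1],[[0,0,0],[0,0,0.015],-0.1],[[0,0,0],[0,0,0.015],-0.1],[[0,0,0],[0,0,0.015],-0.1],[[0,0,0],[0,0,0.015],-0.1],[[0,0,0],[0,0,0.015],-0.1],[[0,0,0],[0,0,0.009],-0.1],[[0,0,0],[0,0,0],-0.1]]}}

```text
clock: 4.85
position: [0.5037, -0.1439, 0.0368]
eef_rot: [3.141, -0.001, -2.954]
contact_force: [0.3, -1.0, 0.0]
opening: 0.0386
gripper_force: 0.0
```

Call:
{"name": "drive_tool", "arguments": {"deltas": [[[0,0,0],[0,0,0],-0.5],[[0,0,0],[0,0,0],-1],[[0,0,0],[0,0,0],-1],[[0,0,0],[0,0,0],-1],[[0,0,0],[0,0,0],-1],[[0,0,0],[0,0,0],-1]], "newtons": 60}}

```text
clock: 5.45
position: [0.5043, -0.1438, 0.038]
eef_rot: [3.142, 0.001, -2.954]
contact_force: [-0.6, 3.2, 7.7]
opening: 0.0074
gripper_force: 59.3
```

Call:
{"name": "drive_tool", "arguments": {"deltas": [[[0,0,0],[0,0,-0.008],-1],[[0,0,0],[0,0,-0.012],-1],[[0,0,0],[0,0,-0.02],-1],[[0,0,0],[0,0,-0.025],-1],[[0,0,0],[0,0,-0.025],-1],[[0,0,0],[0,0,-0.03],-1],[[0,0,0],[0,0,-0.03],-1],[[0,0,0],[0,0,-0.02],-1]]}}

```text
clock: 6.25
position: [0.5042, -0.1443, 0.2101]
eef_rot: [-3.14, 0.002, -2.954]
contact_force: [0.2, -0.2, -1.8]
opening: 0.0069
gripper_force: 58.6
```

Run:
```python
from h import *
im=get_image("wrist"); save(im,"w2"); s=monitor.get_state(); print(s["position"],s["eef_rot"],s["joints"],s["contact_force"],s["opening"])
```

```text
[ 0.50499331 -0.14462534  0.21234906] [-3.13818736  0.00415866 -2.95438772] [-4.33934973e-01  2.66271031e-01 -9.55940916e-02  1.20356757e+00
 -3.49065579e-04 -6.21133757e-01] [-0.5016873  -1.10246678  2.58882095] 0.007288147041602949
```

View pics/w2.png

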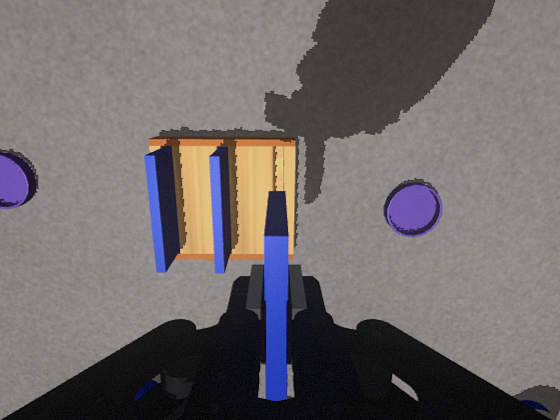

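The plate is out and held by its clear part; both plain plates still stand in the rack. Next: carry it over the tile, yaw, then tilt.

Call:
{"name": "drive_tool", "arguments": {"deltas": [[[0,0,0],[-0.0014,0.01,0],-1],[[0,0,0],[-0.0028,0.02,0],-1],[[0,0,0],[-0.0046,0.0334,0],-1],[[0,0,0],[-0.0046,0.0334,0],-1],[[0,0,0],[-0.0046,0.0334,0],-1],[[0,0,0],[-0.0046,0.0334,0],-1],[[0,0,0],[-0.0046,0.0334,0],-1],[[0,0,0],[-0.0046,0.0334,0],-1]]}}

```text
clock: 7.1
position: [0.4912, 0.0901, 0.2064]
eef_rot: [3.141, -0.002, -2.954]
contact_force: [0.0, 0.6, -0.7]
opening: 0.0074
gripper_force: 58.6
```

Call:
{"name": "drive_tool", "arguments": {"deltas": [[[0,0,0],[-0.0046,0.0334,0],-1],[[0,0,0],[-0.0046,0.0334,0],-1],[[0,0,0],[-0.0046,0.0334,0],-1],[[0,0,0],[-0.0046,0.0334,0],-1],[[0,0,0],[-0.0046,0.0334,0],-1],[[0,0,0],[-0.0028,0.02,0],-1],[[0,0,0],[-0.0014,0.01,0],-1],[[0,0,0],[0,0,0],-1]]}}

```text
clock: 7.9
position: [0.4817, 0.2877, 0.2065]
eef_rot: [-3.141, -0.001, -2.953]
contact_force: [0.0, -0.4, -0.3]
opening: 0.007
gripper_force: 58.6
```

Call:
{"name": "drive_tool", "arguments": {"deltas": [[[0,0,0.06],[0,0,0],-1],[[0,0,0.12],[0,0,0],-1],[[0,0,0.12],[0,0,0],-1],[[0,0,0.12],[0,0,0],-1],[[0,0,0.12],[0,0,0],-1],[[0,0,0.12],[0,0,0],-1],[[0,0,0.12],[0,0,0],-1],[[0,0,0.12],[0,0,0],-1]]}}

```text
clock: 8.7
position: [0.4823, 0.2856, 0.2071]
eef_rot: [-3.141, -0.0, 2.423]
contact_force: [0.0, 0.1, -0.7]
opening: 0.0071
gripper_force: 58.5
```

Call:
{"name": "drive_tool", "arguments": {"deltas": [[[0,0,0.12],[0,0,0],-1],[[0,0,0.12],[0,0,0],-1],[[0,0,0.12],[0,0,0],-1],[[0,0,0.06],[0,0,0],-1],[[0,0,0.038],[0,0,0],-1],[[0,0,0],[0,0,0],-1]]}}

```text
clock: 9.3
position: [0.4824, 0.2858, 0.2071]
eef_rot: [-3.141, 0.0, 1.969]
contact_force: [-0.4, -0.2, -1.3]
opening: 0.007
gripper_force: 58.5
```

Call:
{"name": "drive_tool", "arguments": {"deltas": [[[-0.06,0,0],[0,0,0],-1],[[-0.1,0,0],[0,0,0],-1],[[-0.1,0,0],[0,0,0],-1],[[-0.1,0,0],[0,0,0],-1],[[-0.1,0,0],[0,0,0],-1],[[-0.1,0,0],[0,0,0],-1],[[-0.04,0,0],[0,0,0],-1],[[0,0,0],[0,0,0],-1]]}}

```text
clock: 10.1
position: [0.4808, 0.2856, 0.2064]
eef_rot: [2.542, 0.001, 1.971]
contact_force: [0.9, 0.8, -0.9]
opening: 0.0071
gripper_force: 58.8
```

Call:
{"name": "drive_tool", "arguments": {"deltas": [[[-0.06,0,0],[0,0,0],-1],[[-0.1,0,0],[0,0,0],-1],[[-0.1,0,0],[0,0,0],-1],[[-0.1,0,0],[0,0,0],-1],[[-0.04,0,0],[0,0,0],-1],[[0,0,0],[0,0,0],-1]]}}

```text
clock: 10.7
position: [0.4826, 0.2865, 0.2049]
eef_rot: [2.166, 0.001, 1.97]
contact_force: [0.4, 0.0, -1.7]
opening: 0.007
gripper_force: 58.9
```

```bash
cat > look.py <<'E'
from h import *
import sys
from scipy.spatial.transform import Rotation as Ro
np.set_printoptions(precision=4,suppress=True)
s=monitor.get_state(); p=np.array(s["position"]); R=Ro.from_euler("xyz",s["eef_rot"]).as_matrix()
print(s["clock"],p,s["eef_rot"],s["joints"],"vel",np.abs(s["joint_velocities"]).max())
print("frost model",p+R@[-.0507,0,-.002],"label normal",R[:,1])
im={}
for c in ("scene","top"):
    im[c]=get_image(c); save(im[c],sys.argv[1]+c)
    P,v,u=pts(im[c]); L=(P-p)@R
    m=(abs(L[:,0]+.0157)<.065)&(abs(L[:,2])<.05)&(abs(L[:,1])<.015)
    rgb=im[c]["img"][v,u].astype(int); fr=m&(rgb[:,2]-rgb[:,0]<40)&(L[:,0]<-.025); bl=m&(rgb[:,2]-rgb[:,0]>60)
    for n,k in (("frost",fr),("blue",bl)):
        if k.sum()>5: print(c,n,k.sum(),"tool lo",np.percentile(L[k],3,axis=0),"hi",np.percentile(L[k],97,axis=0),"world",np.median(P[k],0))
    f=L[m&(L[:,1]>-.002)]
P,v,u=pts(im["top"]); w=im["top"]["img"][v,u].astype(int)
k=(w.min(1)>150)&(P[:,2]<.012)&(abs(P[:,0]-.501)<.09)&(abs(P[:,1]-.2455)<.09); print("tile vis",k.sum(),cv2.minAreaRect(P[k,:2].astype(np.float32)))
i=im["scene"]["img"]; cv2.imwrite(f"pics/{sys.argv[1]}.png",np.hstack([cv2.resize(i[180:400,200:460],(400,338)),cv2.resize(im["top"]["img"][150:320,100:300],(398,338))])[:,:,::-1])
E
python3 look.py f1
```

```text
10.7 [0.4826 0.2865 0.2049] [2.1664 0.0008 1.9705] [ 0.3842 -0.0379 -1.0962 -0.4627  0.0123  1.5615] vel 0.11774968628088135
frost model [0.5008 0.2392 0.206 ] label normal [0.5165 0.2189 0.8278]
scene frost 541 tool lo [-0.0652  0.002  -0.0287] hi [-0.0369  0.0075  0.0267] world [0.5061 0.2415 0.2084]
scene blue 1222 tool lo [-0.0335  0.002  -0.0292] hi [0.0327 0.0075 0.0266] world [0.4874 0.2924 0.2068]
top frost 235 tool lo [-0.066  -0.0011 -0.0316] hi [-0.037   0.0081  0.0263] world [0.5035 0.2392 0.2121]
top blue 362 tool lo [-0.0338  0.0026 -0.032 ] hi [0.0307 0.0084 0.0259] world [0.4888 0.2802 0.2076]
tile vis 941 ((0.5032930970191956, 0.2558639943599701), (0.12087436765432358, 0.10385594516992569), 84.07406616210938)
```

View pics/f1.png

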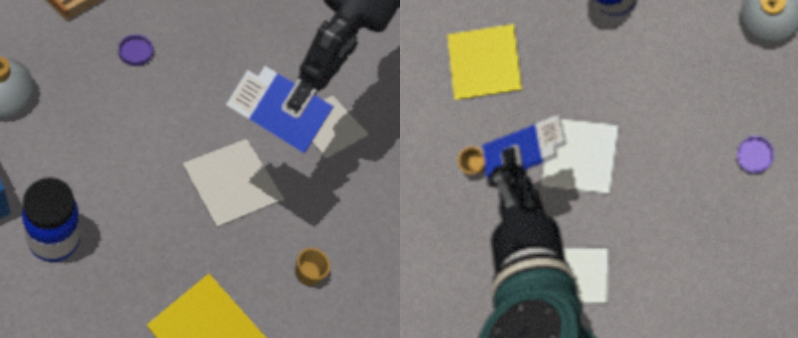

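The label faces up, with the notch at the far end. The frosted end's centre agrees with the model in both views. Now down 50 mm and +6 mm in y.

Call:
{"name": "drive_tool", "arguments": {"deltas": [[[0,0,0],[0.0008,-0.006,0.0044],-1],[[0,0,0],[0.001,-0.008,0.006],-1],[[0,0,0],[0.0014,-0.01,0.008],-1],[[0,0,0],[0.0014,-0.01,0.007],-1],[[0,0,0],[0.001,-0.006,0.005],-1],[[0,0,0],[0,0,0],-1],[[0,0,0],[0,0,0],-1],[[0,0,0],[0,0,0],-1]]}}

```text
clock: 11.6
position: [0.4868, 0.2958, 0.1613]
eef_rot: [2.169, 0.0, 1.97]
contact_force: [-0.2, -0.2, -1.5]
opening: 0.0075
gripper_force: 58.9
```

```bash
python3 look.py f2
```

```text
11.6 [0.4868 0.2958 0.1613] [2.1685 0.0004 1.9702] [ 0.4057  0.0947 -1.1748 -0.6717 -0.0054  1.574 ] vel 0.006999658823866475
frost model [0.505  0.2484 0.1624] label normal [0.5183 0.2192 0.8266]
scene frost 513 tool lo [-0.0651  0.0022 -0.0289] hi [-0.0366  0.008   0.0268] world [0.5106 0.2513 0.1648]
scene blue 1144 tool lo [-0.0335  0.0019 -0.0291] hi [0.0327 0.0075 0.0265] world [0.4919 0.3015 0.163 ]
top frost 219 tool lo [-0.0661 -0.0024 -0.0322] hi [-0.0369  0.0073  0.0262] world [0.5066 0.248  0.1672]
top blue 330 tool lo [-0.0339  0.001  -0.0318] hi [0.031  0.0074 0.0255] world [0.493  0.29   0.1632]
tile vis 848 ((0.5023160576820374, 0.2533053159713745), (0.11670725792646408, 0.10352454334497452), 85.70704650878906)
```

View pics/f2.png

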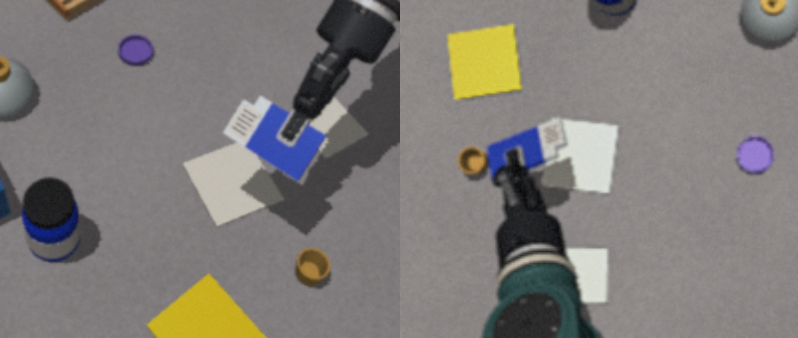

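View pics/f2scene.png

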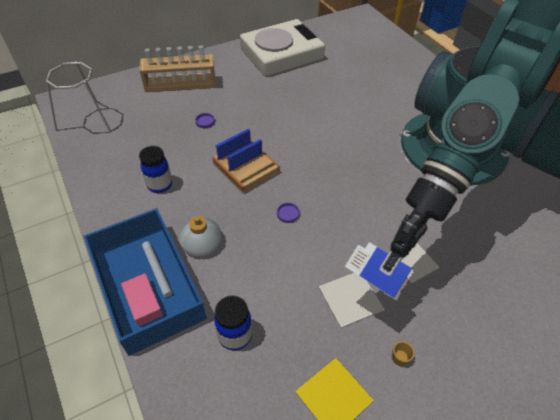

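The pose is good, but joint 3 is at -1.175 against its -1.18 limit. I'll ease the tilt by about 5° (still around 50°) and re-centre over the tile.

Call:
{"name": "drive_tool", "arguments": {"deltas": [[[0.04,0,0],[0,0,0],-1],[[0.05,0,0],[0,0,0],-1],[[0.01,0,0],[-0.0006,-0.003,-0.0006],-1],[[0,0,0],[-0.0006,-0.003,-0.0006],-1],[[0,0,0],[0,0,0],-1],[[0,0,0],[0,0,0],-1],[[0,0,0],[0,0,0],-1]]}}

```text
clock: 12.4
position: [0.4823, 0.2926, 0.1562]
eef_rot: [2.27, 0.0, 1.97]
contact_force: [0.0, 0.2, -1.4]
opening: 0.0073
gripper_force: 58.9
```

```bash
python3 look.py f3
```

```text
12.4 [0.4823 0.2926 0.1562] [2.2698 0.0004 1.9702] [ 0.402   0.0462 -1.0745 -0.4216 -0.0023  1.5722] vel 0.00834507041876165
frost model [0.5006 0.2453 0.1575] label normal [0.5927 0.2505 0.7655]
scene frost 515 tool lo [-0.0653  0.0022 -0.0293] hi [-0.0365  0.0078  0.0265] world [0.5055 0.2479 0.1597]
scene blue 1104 tool lo [-0.0331  0.0019 -0.0294] hi [0.0327 0.0074 0.0264] world [0.4872 0.299  0.1578]
top frost 202 tool lo [-0.066  -0.0027 -0.0325] hi [-0.0372  0.0074  0.0258] world [0.5021 0.245  0.1635]
top blue 268 tool lo [-0.0345  0.001  -0.0322] hi [0.0304 0.0072 0.0242] world [0.489  0.2804 0.1573]
tile vis 825 ((0.502167820930481, 0.24594168365001678), (0.10039259493350983, 0.10421369969844818), 85.45626068115234)
```

The frosted end's centre is 15 cm above the tile's middle, with the label elevated 50°. The arm is steady and joint 3 is clear of its limit, so I'm handing in.

```bash
python3 -c "
from bench import bot
print(bot.finish_job())"
```

```text
the job is handed in; nothing more can be done
None
```

I handed the job in with the notched plate held steady by its clear blue part. Its frosted end is about 15 cm above the middle of the white tile, label tilted up at about 50°, with both plain plates still in the rack.

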